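Draw out the slide tray with the pull hook

TASK

Take the pull hook out of its stand, put its toe down through the finger hole in the tray's tab, and draw the slide tray out until it comes up firmly against its rubber stop: keep up a steady pull of about 10 newtons there for a second, and never let the hook bear harder than 16. Then unhook, leave the tray out, and set the hook back upright in its stand as it was. Touch the cabinet and tray with the hook only, and leave the other things where they are.

Things in the scene. Friction and masses are not known exactly. Their poses are not given: they have to be found in the camera images.
- cabinet: Low grey sheet-metal slide cabinet, fixed, 180 deep (x) x 150 wide (y) x 60 mm high; origin: centre of its underside; its open front faces its own -x. Its aluminium tray slides out along the cabinet's -x against 2 N of friction and stays where left. It starts 0 to 70 mm ajar; its hidden stop is set anew each time, 90 to 140 mm out from the closed position: feel for it.
- finger_hole (a point): Centre of the round finger hole, at the top face of the tab (54 mm above the table), moving with the tray; axes as the cabinet's. The hole goes straight down through the 7 mm thick level tab, 24 mm in diameter; empty below it. With the tray closed it lies 114 mm from the cabinet's origin along its -x, 24 mm in front of the housing.
- tray: The aluminium tray, moving along the cabinet's x only; origin: on the table plane, coinciding with the cabinet's origin when the tray is closed. Its level tab, 40 mm (x) x 46 mm (y) x 7 mm, juts out from its front panel; the panel stands 20 mm behind the hole's centre and is no higher than the tab; the tab's free edge lies 20 mm before the hole's centre, with 8 mm of metal between.
- hook: Pull hook, about 100 g, loose: upright black grip plate 34 (x) x 12 (y) x 34 mm high on a steel flange 28 x 32 x 4 mm, below it a round stem of 8 mm diameter, 34 mm long, with a toe at its foot. Origin: on the stem's axis at the underside of the flange; z up. The grip spans 4 to 38 mm above the origin; pinch it across its 12 mm thickness (hook's y).
- hook_toe (a point): Outer end of the hook's toe, 11 mm along the hook's -x from the stem's axis and 30.5 mm below the hook's origin. The toe is 7 mm thick and at the start points towards the robot.
- hook_stand: Grey fixed stand: base 70 x 80 x 6 mm with an upright fork, top 46 mm above the table, open to its own -x (robot side) and upwards; slot 16 mm wide (y), back wall 11 mm behind (+x) the origin. Origin: centre of the underside. The hook hangs with its flange flat on the fork's top, its origin 46 mm straight above the stand's origin, axes parallel to the stand's.
- buffer (a joint): How far the tray's rubber stop is squeezed (m). 0 until the tray reaches its stop; there the rubber holds back 4 N and then yields by 1 mm for every further 3 N (so about 2 mm at a pull of 10 N), 7 mm at most; springs back when the pull ends.
- dropper_bottle: Bystander: small dropper bottle, 33 mm across, 99 mm high, left of the cabinet. Origin: centre of its underside.
- lens: Bystander: black hand lens, 53 x 132 x 12 mm, lying on the table. Origin: centre of its underside.
- sticky_notes: Bystander: pad of sticky notes, 51 x 51 x 20 mm, right of the stand. Origin: centre of its underside.

How it is judged:
By the outcome, as a careful person would: the job done as asked, in the order asked, and still so for the second after the job is handed in, with the robot touching nothing.
It also fails if it takes over 64 s, if anything falls off the work surface, if the arm or the gripper's body presses on something with over 40 N, if the wrist force passes 120 N, or if a joint passes its speed limit or range.

ROBOT

A 6-joint arm with a two-finger parallel gripper is mounted at the origin on a cart in front of the work surface, level with it; the furniture and walls round the work are solid. World frame = base frame: x ahead of the robot, y to its left, z up, the work surface at z = 0. Lengths are in mm, angles in rad, forces in N, time in s.
With the tool pointing down it reaches from about 300 to 775 mm from the base axis. Payload 14.6 kg.
Tool frame: the origin (TCP) lies at the very end of the fingers, on their centre line; the grasp point (between the pads) lies 19 mm behind it; z points along the fingers, y is the direction in which the jaws open and shut (so a half turn about z gives the same grasp; the last joint's range is limited). The gripper opens to 94 mm and grips with 3 to 60 N. Pads are 16 mm wide; open, the fingers measure 119 mm over their backs; the gripper's body (75 mm by 177 mm) begins 78 mm behind the grasp point.
Start: joints at [1.064, 0.3, 1.521, -0, 1.321, -0.067], TCP at [234.163, 497.651, 205.446] pointing down, gripper open.
Joint ranges: [-3.03, 3.03], [-0.79, 2.21], [0.23, 2.52], [-1.04, 4.18], [0, 3.07], [-2.55, 2.55]. Speed limits (rad/s): [2.22, 2.22, 2.57, 3.14, 3.14, 3.14].

INTERFACE

Orientations are given as [roll, pitch, yaw] about the fixed x, y, z axes, in that order (R = Rz(yaw) Ry(pitch) Rx(roll)).
In Python, from cell import manip gives the robot as it stands.
- The arm moves only by the shell command python3 -m pendant 'ROWS' [FORCE]. ROWS is JSON, a list of rows, each an object with "claw": the finger opening in m, from 0 to 0.094; "delta_pos": the shift along the tool's x, y, z in m, a list of three; "rotation": the turn, a rotation vector about the tool's x, y, z in rad, a list of three. A call has 1 to 10 rows; each row is the pose to reach, as a shift and turn from the pose measured when the call began, along the tool's axes at that moment; what a row does not reach only later rows make up. A row lasts 1/8 s, in which the tool goes at most 62.5 mm and 10.7 degrees, less where a joint would pass 70% of its speed; a pose out of reach is approached as far as the arm can. A call with a gripper value outside its range is refused whole. The fingers move at their own pace and stop on an object; FORCE is the grip in N (left out, the last holds). Time passes only in rows, so rows that repeat a pose let the fingers close. It gives the time, the measured TCP pose, the force and the opening at its end, in the units of the state.
- manip.read_state(): the state, without advancing time (a new reading comes with each control period).
- manip.camera(name): name is "side" or "top" or "wrist"; returns the picture (420x560x3 uint8, red, green, blue); there is no depth.
- manip.camera_model(name): a dict with "fx", "fy", "cx", "cy" (pixels), "distortion" ([k1, k2, p1, p2, k3] as OpenCV has them; the pictures are not rectified), "cam_to_world" (4x4, takes a point from camera to world coordinates); the wrist camera has in their place "T_tool_cam" (4x4, takes a point from camera to tool coordinates, whose origin is the TCP and whose axes are the flange's). Camera axes: x right, y up, looking along -z (the intrinsics and any distortion apply to the point x, -y, -z); pixel columns grow to the right and rows downward; lengths in mm; the calibration is good to about 2 mm. A picture is of the moment at which its call begins: read the wrist's pose just before it. camera_model takes no time and is no camera call.
- manip.sign_off(): hands the job in, once; it reports no verdict.
The state is a dict: "clock": time; "joints": joint angles; "qd": joint speeds; "effort": joint torques, N m; "eef_pos": TCP position; "eef_rot": TCP orientation; "wrist_force": force on the tool from outside, world axes, zero at the start; "moment": the same for the moment, N m; "finger_gap": finger opening in mm.
Only numpy, scipy, OpenCV 4.12 (cv2) and the standard library are available. Lean on these libraries where they do the work, as an engineer would, in place of code of your own. Each camera call takes 0.05 s, during which the arm holds its last target.

## Working session

There is one attempt and no reset: what is moved stays moved. The work goes in short steps, Python scripts to look and compute and a shell command to move; the robot and the scene stay as the last step left them, time stands still between calls to the robot, and variables do not carry over. Pictures are saved under pics/ and viewed, and the job is handed in when it is done.

```bash
ls; mkdir -p pics
python3 - <<'E'
from cell import manip
import cv2
s=manip.read_state(); print(s)
for n in ["top","side","wrist"]:
    im=manip.camera(n); cv2.imwrite(f"pics/{n}0.png",im[:,:,::-1]); print(n,manip.camera_model(n))
E
```

```text
pics
{'clock': 0.0, 'joints': array([ 1.06440398e+00,  3.00455746e-01,  1.52160956e+00, -1.21870072e-06,
        1.32070499e+00, -6.66091013e-02]), 'qd': array([-0.00226829, -0.00209112, -0.00131535,  0.00040679,  0.00044707,
        0.00062981]), 'effort': array([-1.61926910e-04, -5.31807232e+01, -3.52740562e+01,  7.08675524e-02,
        2.44271639e-02, -1.54728909e-04]), 'eef_pos': array([234.03201851, 497.41853207, 204.88270921]), 'eef_rot': array([-3.14041755e+00, -7.72056623e-05,  2.70180967e+00]), 'wrist_force': array([0.13276889, 0.24255121, 0.03227688]), 'moment': array([ 0.01338745, -0.00588987, -0.01890102]), 'finger_gap': 94.15991580304308}
top {'fx': 485.56994281283227, 'fy': 485.56994281283227, 'cx': 287.62958091984717, 'cy': 215.54490162926086, 'distortion': array([0.04240789, 0.        , 0.        , 0.        , 0.        ]), 'cam_to_world': array([[ 2.35234202e-02,  9.97113155e-01, -7.21942094e-02,
         5.24846487e+02],
       [-9.99712999e-01,  2.31341709e-02, -6.22325406e-03,
         1.60957312e+02],
       [-4.53513532e-03,  7.23198819e-02,  9.97371178e-01,
   
[... 505 characters left out ...]
6e-03,  4.96467443e-01,  8.68034927e-01,
         8.88250338e+02],
       [ 0.00000000e+00,  0.00000000e+00,  0.00000000e+00,
         1.00000000e+00]])}
wrist {'fx': 305.2047909034432, 'fy': 305.2047909034432, 'cx': 278.74488330288034, 'cy': 205.9496077274521, 'distortion': array([0.01830875, 0.        , 0.        , 0.        , 0.        ]), 'T_tool_cam': array([[-3.41621657e-04,  9.58526816e-01,  2.85002151e-01,
         8.31949049e+01],
       [ 9.99999724e-01,  5.15623444e-04, -5.35495380e-04,
         9.39473371e-01],
       [-6.60240472e-04,  2.85001889e-01, -9.58526728e-01,
        -1.79265455e+02],
       [ 0.00000000e+00,  0.00000000e+00,  0.00000000e+00,
         1.00000000e+00]])}
```

View pics/top0.png

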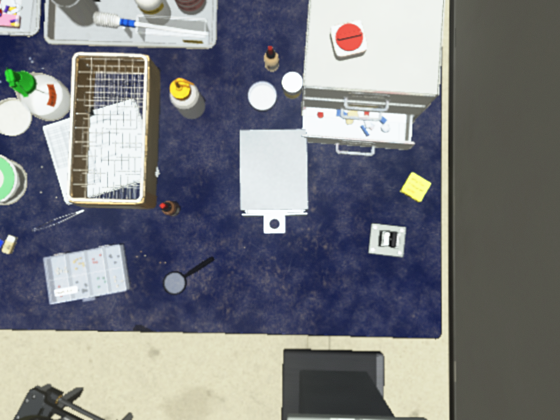

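View pics/side0.png

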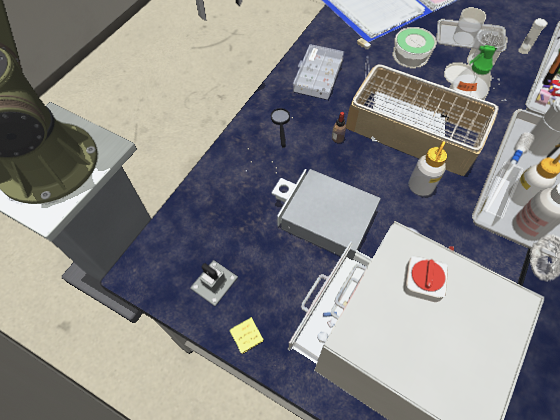

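View pics/wrist0.png

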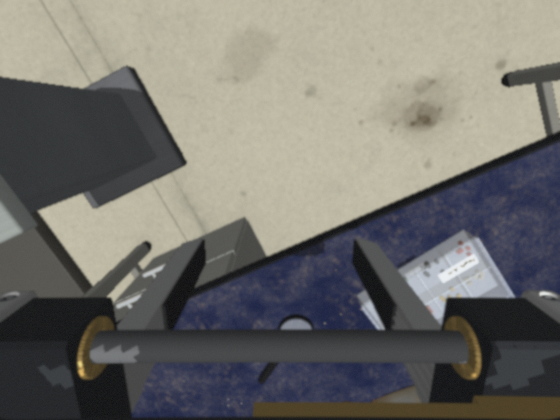

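The top view shows the cabinet's corners near (240,130)–(307,213), the tab at (274,223), the stand at (388,240), the bottle at (168,208), the lens at (185,275) and the notes at (416,187). I'll enlarge these to read them more precisely.

```bash
cat > h.py <<'E'
import numpy as np, cv2
from cell import manip
F=np.diag([1,-1,-1.])
def KD(m): return np.array([[m['fx'],0,m['cx']],[0,m['fy'],m['cy']],[0,0,1]]),np.array(m['distortion'])
def ray(name,uv,T=None):
    m=manip.camera_model(name);K,D=KD(m)
    T=m['cam_to_world'] if T is None else T
    p=cv2.undistortPoints(np.array([[uv]],float),K,D)[0,0]
    return T[:3,3],T[:3,:3]@np.array([p[0],-p[1],-1])
def onz(name,uv,z,T=None):
    o,d=ray(name,uv,T); return o+d*(z-o[2])/d[2]
def proj(name,P,T=None):
    m=manip.camera_model(name);K,D=KD(m)
    T=m['cam_to_world'] if T is None else T
    P=np.atleast_2d(P).astype(float); c=(P-T[:3,3])@T[:3,:3]
    return cv2.projectPoints(c@F,np.zeros(3),np.zeros(3),K,D)[0][:,0]
def wristT():
    from scipy.spatial.transform import Rotation as R
    s=manip.read_state();T=np.eye(4);T[:3,:3]=R.from_euler('xyz',s['eef_rot']).as_matrix();T[:3,3]=s['eef_pos']
    return T@manip.camera_model('wrist')['T_tool_cam']
def crop(src,dst,x,y,w,h,k):
    im=cv2.imread(src)[y:y+h,x:x+w]; cv2.imwrite(dst,cv2.resize(im,None,fx=k,fy=k,interpolation=cv2.INTER_CUBIC))
E
python3 - <<'E'
from h import *
crop('pics/top0.png','pics/t_stand.png',350,160,100,110,5)
crop('pics/top0.png','pics/t_cab.png',225,120,100,120,5)
crop('pics/side0.png','pics/s_stand.png',180,240,70,70,8)
crop('pics/side0.png','pics/s_cab.png',265,160,130,100,6)
E
```

```text
(no output)
```

View pics/t_stand.png

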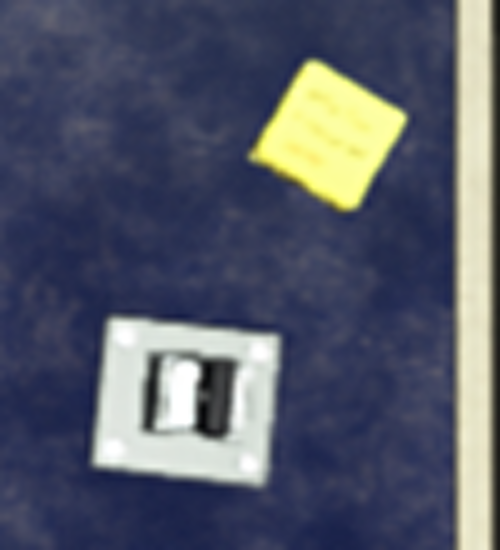

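View pics/t_cab.png

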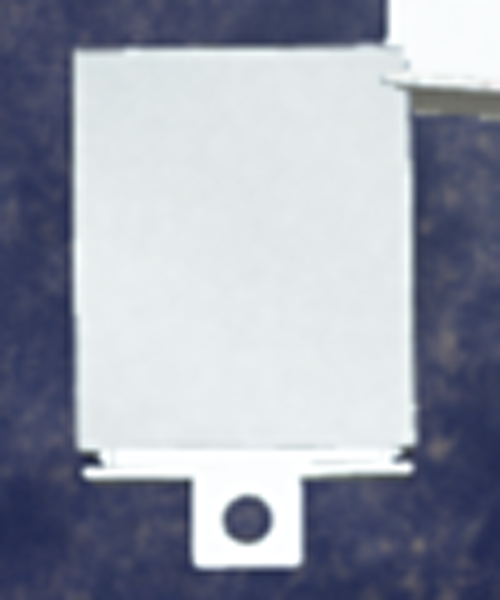

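View pics/s_stand.png

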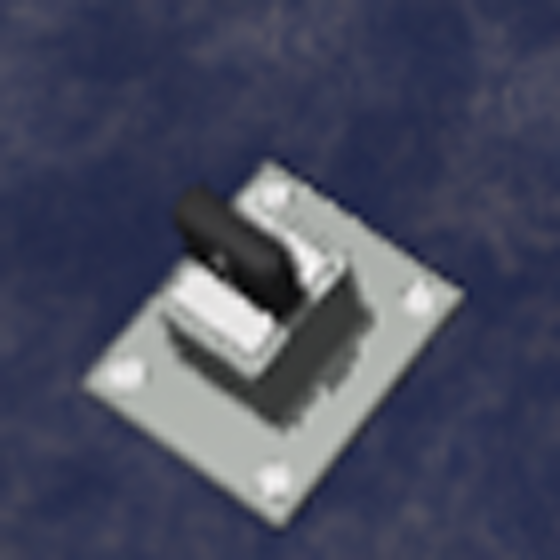

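View pics/s_cab.png

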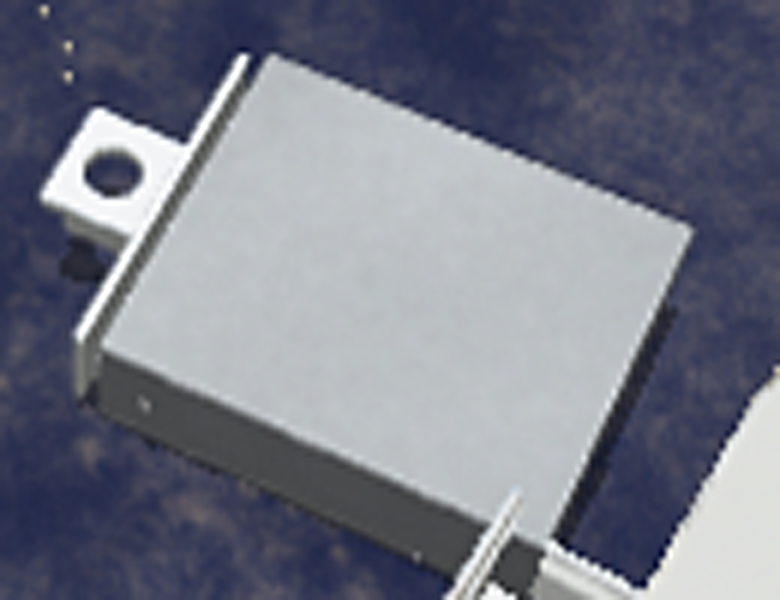

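Run:
```python
from h import *
np.set_printoptions(precision=1,suppress=True)
def c(x,y,ox,oy,k): return (ox+(x+.5)/k-.5, oy+(y+.5)/k-.5)
# stand base, top face z=6
for n,pts,a in [("top",[(108,317),(281,333),(268,487),(92,466)],(350,160,5)),("side",[(270,158),(465,293),(283,527),(83,385)],(180,240,8))]:
    P=np.array([onz(n,c(*p,*a),6) for p in pts]);print(n,"stand",P[:,:2].tolist(),P.mean(0)); 
    for i in range(4):
        e=P[(i+1)%4]-P[i];print("  edge",np.linalg.norm(e),np.degrees(np.arctan2(e[1],e[0])))
for n,pts,a in [("top",[(75,49),(405,46),(413,447),(79,450)],(225,120,5)),("side",[(272,55),(693,232),(552,545),(103,347)],(265,160,6))]:
    P=np.array([onz(n,c(*p,*a),60) for p in pts]);print(n,"cab",P.mean(0)); 
    for i in range(4):
        e=P[(i+1)%4]-P[i];print("  edge",np.linalg.norm(e),np.degrees(np.arctan2(e[1],e[0])))
print("hole",onz("top",c(248,519,225,120,5),54),onz("side",c(113,172,265,160,6),54))
# tab corners top
print("tab",[onz("top",c(*p,225,120,5),54) for p in [(193,568),(301,568)]])
# notes, bottle, lens
print("bottle/lens/notes", onz("top",(168,210),5),onz("top",(174,283),12),onz("top",(213,260),12),onz("top",c(328,135,350,160,5),20))
# fork/grip
print("fork top:",[onz("side",c(*p,180,240,8),50) for p in [(168,308),(255,375),(345,258)]])
print("grip top ends",[onz("side",c(*p,180,240,8),84) for p in [(190,200),(275,262)]],[onz("top",c(*p,350,160,5),84) for p in [(220,362),(210,432)]])
```

```text
top stand [[593.5776583786147, -26.210665718539616], [588.0370571741055, -106.05736478196695], [516.8591635980556, -100.45291614752006], [524.4948650238399, -19.567016771639885]] [555.7 -63.1   6. ]
  edge 80.0387007205448 -93.9694191408915
  edge 71.39819590451594 175.4978984404954
  edge 81.245508516525 84.60720848888876
  edge 69.40151589863267 -5.493206049311295
side stand [[522.8044356356747, -18.857634784362517], [592.2185445224509, -25.78877762873651], [585.39180883572, -104.93861171869423], [516.0422993942539, -98.95786538189591]] [554.1 -62.1   6. ]
  edge 69.75929510591641 -5.702201482950619
  edge 79.44369425325284 -94.92960627268471
  edge 69.60692340936443 175.070970750419
  edge 80.38515676619386 85.17447876100931
top cab [705.8 202.3  60. ]
  edge 147.92194039261565 -88.16335638783532
  edge 180.3703892086973 -177.6617229918822
  edge 148.11847307802913 91.84393035480169
  edge 180.38761243624762 2.275803512186632
side cab [704.5 202.6  60. ]
  edge 177.7673933892305 1.7792356633623518
  edge 145.52370863915627 -87.03834855356817
  edge 178.7828243677522 -177.23787401603857
  edge 148.57318066866526 92.55587749070604
hole [584.7 197.2  54. ] [582.2 197.5  54. ]
tab [array([562.4, 221. ,  54. ]), array([563.5, 173. ,  54. ])]
bottle/lens/notes [613.  446.7   5. ] [445.3 424.1  12. ] [499.6 337.   12. ] [ 678.9 -123.6   20. ]
fork top: [array([539.4, -79.5,  50. ]), array([569.5, -83.5,  50. ]), array([572. , -45.3,  50. ])]
grip top ends [array([539.8, -60.7,  84. ]), array([568.2, -64. ,  84. ])] [array([570.5, -61.5,  84. ]), array([540.3, -57.5,  84. ])]
```

```bash
cat >> h.py <<'E'
def go(x,y,z,yaw):
    from scipy.spatial.transform import Rotation as R
    s=manip.read_state();A=R.from_euler('xyz',s['eef_rot']);B=R.from_euler('xyz',[np.pi,0,yaw])
    d=A.inv().apply(np.array([x,y,z])-s['eef_pos'])/1000
    print('delta_pos',np.round(d,4).tolist(),'rot',np.round((A.inv()*B).as_rotvec(),4).tolist(),'t',s['clock'])
def st():
    s=manip.read_state();print('t',round(s['clock'],3),'pos',np.round(s['eef_pos'],2),'rot',np.round(s['eef_rot'],4),'F',np.round(s['wrist_force'],2),'M',np.round(s['moment'],3),'gap',round(s['finger_gap'],2))
def snap(name,f):
    T=wristT() if name=='wrist' else None
    im=manip.camera(name); cv2.imwrite(f'pics/{f}.png',im[:,:,::-1])
    if T is not None: np.save(f'pics/{f}.npy',T)
E
python3 -c "
from h import *
go(555,-62.5,160,np.pi-0.092)"
```

```text
delta_pos [-0.5288, -0.37, 0.0453] rot [-0.0009, -0.0002, -0.3478] t 0.15
```

```bash
python3 -m pendant '[{"claw":0.094,"delta_pos":[-0.529,-0.370,0.045],"rotation":[-0.001,0,-0.348]},{"claw":0.094,"delta_pos":[-0.529,-0.370,0.045],"rotation":[-0.001,0,-0.348]},{"claw":0.094,"delta_pos":[-0.529,-0.370,0.045],"rotation":[-0.001,0,-0.348]},{"claw":0.094,"delta_pos":[-0.529,-0.370,0.045],"rotation":[-0.001,0,-0.348]},{"claw":0.094,"delta_pos":[-0.529,-0.370,0.045],"rotation":[-0.001,0,-0.348]},{"claw":0.094,"delta_pos":[-0.529,-0.370,0.045],"rotation":[-0.001,0,-0.348]},{"claw":0.094,"delta_pos":[-0.529,-0.370,0.045],"rotation":[-0.001,0,-0.348]},{"claw":0.094,"delta_pos":[-0.529,-0.370,0.045],"rotation":[-0.001,0,-0.348]},{"claw":0.094,"delta_pos":[-0.529,-0.370,0.045],"rotation":[-0.001,0,-0.348]},{"claw":0.094,"delta_pos":[-0.529,-0.370,0.045],"rotation":[-0.001,0,-0.348]}]' 40
python3 -c "
from h import *
go(555,-62.5,160,np.pi-0.092)"
```

```text
clock: 1.4
eef_pos: [542.0, -40.4, 162.1]
eef_rot: [3.141, -0.0, 3.05]
wrist_force: [0.4, 1.2, 0.8]
finger_gap: 94.2
delta_pos [-0.0149, -0.0208, 0.0021] rot [0.0002, -0.0002, 0.0001] t 1.4
```

```bash
python3 -m pendant '[{"claw":0.094,"delta_pos":[-0.015,-0.021,0.002],"rotation":[0,0,0]},{"claw":0.094,"delta_pos":[-0.015,-0.021,0.002],"rotation":[0,0,0]},{"claw":0.094,"delta_pos":[-0.015,-0.021,0.002],"rotation":[0,0,0]}]'
python3 - <<'E'
from h import *
st();snap('wrist','w1')
T=np.load('pics/w1.npy')
print(proj('wrist',[[555,-62.5,84],[555,-62.5,46]],T))
E
```

```text
clock: 1.78
eef_pos: [554.7, -62.0, 160.0]
eef_rot: [3.141, -0.001, 3.05]
wrist_force: [0.7, -0.3, -0.2]
finger_gap: 94.3
t 1.775 pos [554.68 -61.95 159.98] rot [ 3.1411e+00 -6.0000e-04  3.0500e+00] F [ 0.73 -0.29 -0.17] M [ 0.056 -0.012  0.045] gap 94.28
[[277.02990061 213.95143921]
 [277.19833896 202.16471481]]
```

View pics/w1.png

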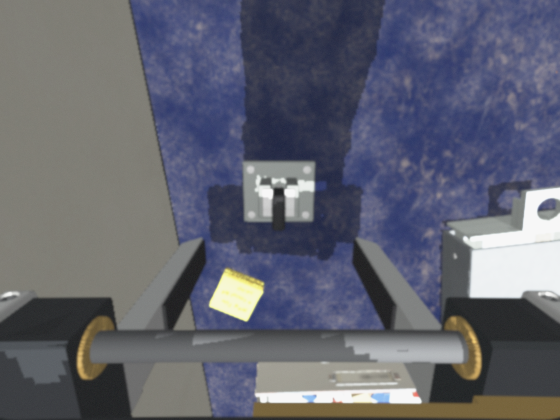

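The wrist view has the stand base at (244–315,161–222) and the black grip at (279,190–230), with the tab at the right edge.

Run:
```python
from h import *
crop('pics/w1.png','pics/w1c.png',230,150,100,95,8)
crop('pics/w1.png','pics/w1d.png',440,170,120,100,6)
```

```text
(no output)
```

View pics/w1c.png

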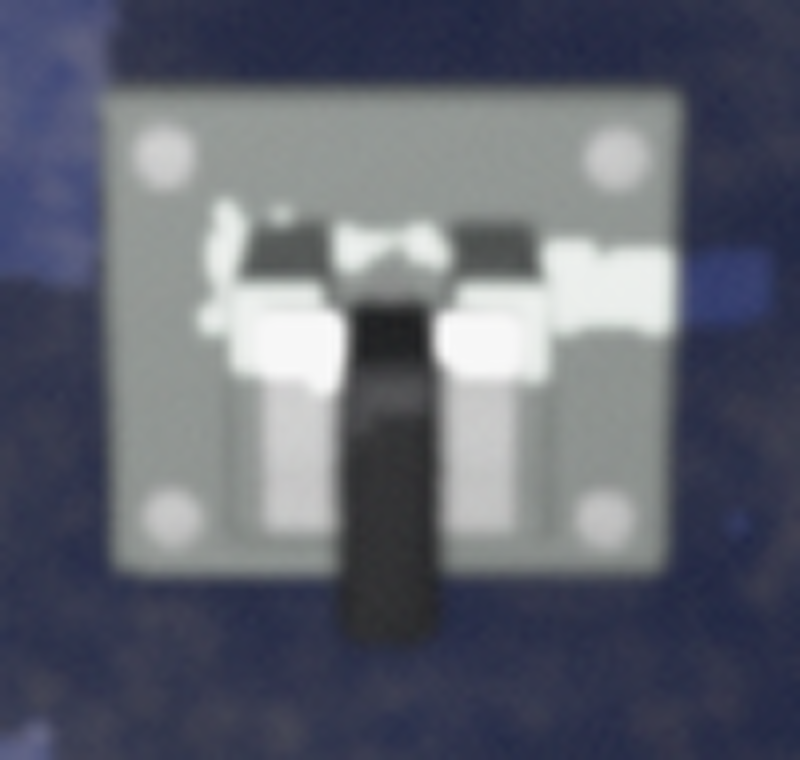

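View pics/w1d.png

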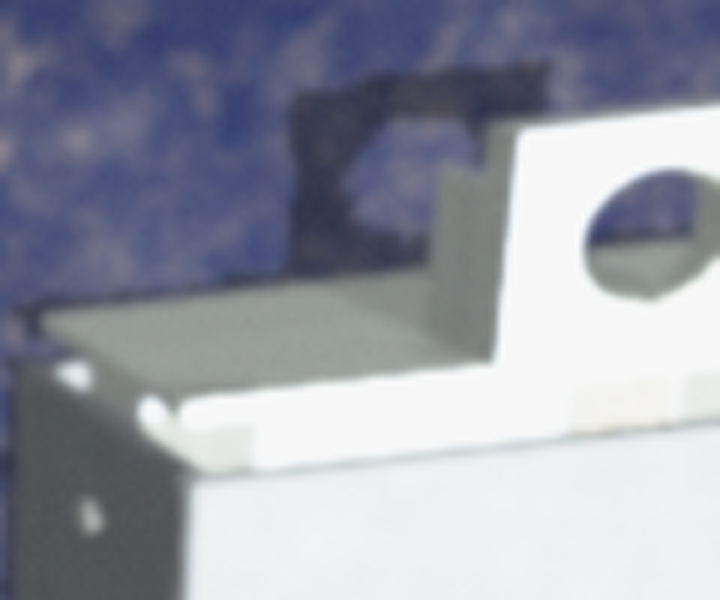

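Run:
```python
from h import *
np.set_printoptions(precision=1,suppress=True)
T=np.load('pics/w1.npy')
def c(x,y,ox=230,oy=150,k=8): return (ox+(x+.5)/k-.5, oy+(y+.5)/k-.5)
P=np.array([onz('wrist',c(*p),6,T) for p in [(105,92),(683,90),(668,577),(115,577)]]);print(P,P.mean(0))
for i in range(4):
    e=P[(i+1)%4]-P[i];print("  edge",np.linalg.norm(e),np.degrees(np.arctan2(e[1],e[0])))
G=[onz('wrist',c(*p),84,T) for p in [(393,310),(390,635),(340,635),(438,635)]];print("grip top: near end, far end, edges",*G)
# flange top z=50 : corners lower
print([onz('wrist',c(*p),50,T) for p in [(262,535),(516,535)]])
```

```text
[[ 516.4  -96.8    6. ]
 [ 523.4  -18.4    6. ]
 [ 593.5  -24.6    6. ]
 [ 586.1 -104.2    6. ]] [554.8 -61.    6. ]
  edge 78.80077293145231 84.92316630081159
  edge 70.34266318679502 -5.087729483734149
  edge 79.94416995920943 -95.28642435069607
  edge 70.0597647486218 173.97753617855548
grip top: near end, far end, edges [532.1 -58.9  84. ] [569.1 -62.7  84. ] [568.6 -68.2  84. ] [569.6 -57.3  84. ]
[array([567.3, -78.6,  50. ]), array([570.2, -47. ,  50. ])]
```

```bash
python3 -m pendant '[{"claw":0.06,"delta_pos":[0,0,0.06],"rotation":[0,0,0]},{"claw":0.04,"delta_pos":[0,0,0.09],"rotation":[0,0,0]},{"claw":0.04,"delta_pos":[0,0,0.1065],"rotation":[0,0,0]},{"claw":0.04,"delta_pos":[0,0,0.1065],"rotation":[0,0,0]},{"claw":0.04,"delta_pos":[0,0,0.1065],"rotation":[0,0,0]}]' 40
python3 - <<'E'
from h import *
st();snap('wrist','w2')
E
```

```text
clock: 2.45
eef_pos: [555.4, -61.6, 55.1]
eef_rot: [3.141, 0.002, 3.051]
wrist_force: [-1.2, -0.5, -0.4]
finger_gap: 47.6
t 2.45 pos [555.41 -61.6   55.11] rot [3.1414e+00 1.8000e-03 3.0509e+00] F [-1.15 -0.51 -0.45] M [0.004 0.026 0.005] gap 47.63
```

View pics/w2.png

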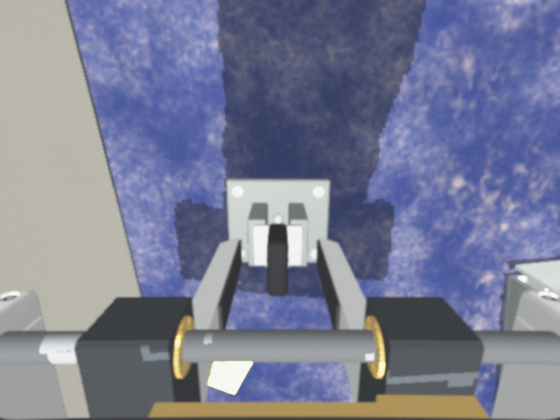

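The grip (col 277) sits centred between the fingers (240 and 318), so I'll close on it.

```bash
python3 -m pendant '[{"claw":0.02,"delta_pos":[0,0,0.001],"rotation":[0,0,0]},{"claw":0.01,"delta_pos":[0,0,0.001],"rotation":[0,0,0]},{"claw":0.005,"delta_pos":[0,0,0.001],"rotation":[0,0,0]},{"claw":0.0,"delta_pos":[0,0,0.001],"rotation":[0,0,0]},{"claw":0.0,"delta_pos":[0,0,0.001],"rotation":[0,0,0]},{"claw":0.0,"delta_pos":[0,0,0.001],"rotation":[0,0,0]}]' 58
python3 - <<'E'
from h import *
st()
E
```

```text
clock: 3.25
eef_pos: [555.5, -61.7, 54.3]
eef_rot: [3.141, 0.002, 3.051]
wrist_force: [-0.3, -0.9, 3.8]
finger_gap: 11.5
t 3.25 pos [555.46 -61.71  54.25] rot [3.1414e+00 2.1000e-03 3.0507e+00] F [-0.28 -0.89  3.85] M [-0.037  0.211 -0.029] gap 11.47
```

```bash
python3 -m pendant '[{"claw":0.0,"delta_pos":[0,0,-0.01],"rotation":[0,0,0]},{"claw":0.0,"delta_pos":[0,0,-0.03],"rotation":[0,0,0]},{"claw":0.0,"delta_pos":[0,0,-0.06],"rotation":[0,0,0]},{"claw":0.0,"delta_pos":[0,0,-0.095],"rotation":[0,0,0]},{"claw":0.0,"delta_pos":[0,0,-0.095],"rotation":[0,0,0]},{"claw":0.0,"delta_pos":[0,0,-0.095],"rotation":[0,0,0]}]'
python3 - <<'E'
from h import *
st();snap('wrist','w3'); go(625,197,148,np.pi+0.037)
E
```

```text
clock: 4.0
eef_pos: [554.8, -61.6, 148.4]
eef_rot: [3.141, 0.001, 3.051]
wrist_force: [0.1, -1.2, -1.8]
finger_gap: 11.4
t 4.0 pos [554.8  -61.6  148.44] rot [3.1413e+00 1.0000e-03 3.0508e+00] F [ 0.07 -1.19 -1.84] M [ 0.028 -0.012  0.009] gap 11.41
delta_pos [-0.0466, 0.2639, 0.0002] rot [0.0003, 0.0003, -0.1278] t 4.05
```

View pics/w3.png

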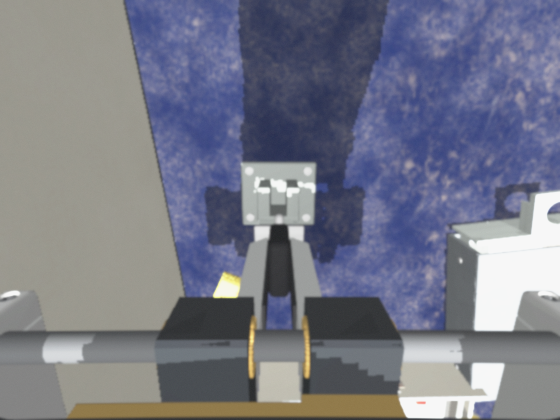

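The hook is held: its flange shows white at (264,232) and (293,232), and the fork is empty. Next I'll move over to the tab.

```bash
python3 -m pendant '[{"claw":0.0,"delta_pos":[-0.01,0.05,0],"rotation":[0,0,-0.03]},{"claw":0.0,"delta_pos":[-0.02,0.11,0],"rotation":[0,0,-0.06]},{"claw":0.0,"delta_pos":[-0.03,0.17,0],"rotation":[0,0,-0.09]},{"claw":0.0,"delta_pos":[-0.04,0.22,0],"rotation":[0,0,-0.11]},{"claw":0.0,"delta_pos":[-0.047,0.25,0],"rotation":[0,0,-0.128]},{"claw":0.0,"delta_pos":[-0.047,0.264,0],"rotation":[0,0,-0.128]},{"claw":0.0,"delta_pos":[-0.047,0.264,0],"rotation":[0,0,-0.128]},{"claw":0.0,"delta_pos":[-0.047,0.264,0],"rotation":[0,0,-0.128]}]'
python3 - <<'E'
from h import *
st();snap('wrist','w4');snap('side','s4');crop('pics/w4.png','pics/w4c.png',210,130,140,105,5)
crop('pics/s4.png','pics/s4c.png',220,100,160,120,5)
E
```

```text
clock: 5.05
eef_pos: [625.3, 195.8, 148.0]
eef_rot: [3.142, -0.0, -3.106]
wrist_force: [0.2, 1.0, -2.1]
finger_gap: 11.9
t 5.05 pos [625.32 195.8  148.03] rot [ 3.1416e+00 -1.0000e-04 -3.1057e+00] F [ 0.23  0.97 -2.05] M [ 0.053 -0.026 -0.008] gap 11.88
```

View pics/w4.png

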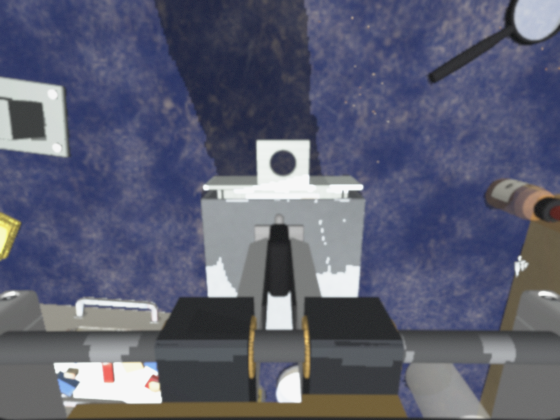

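View pics/w4c.png

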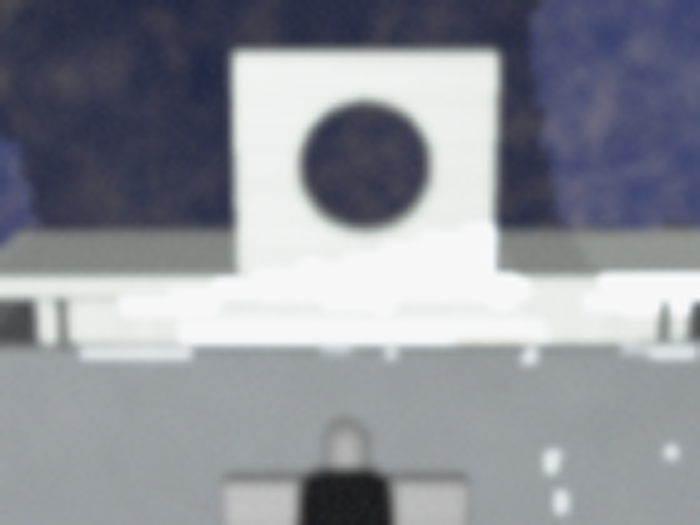

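View pics/s4c.png

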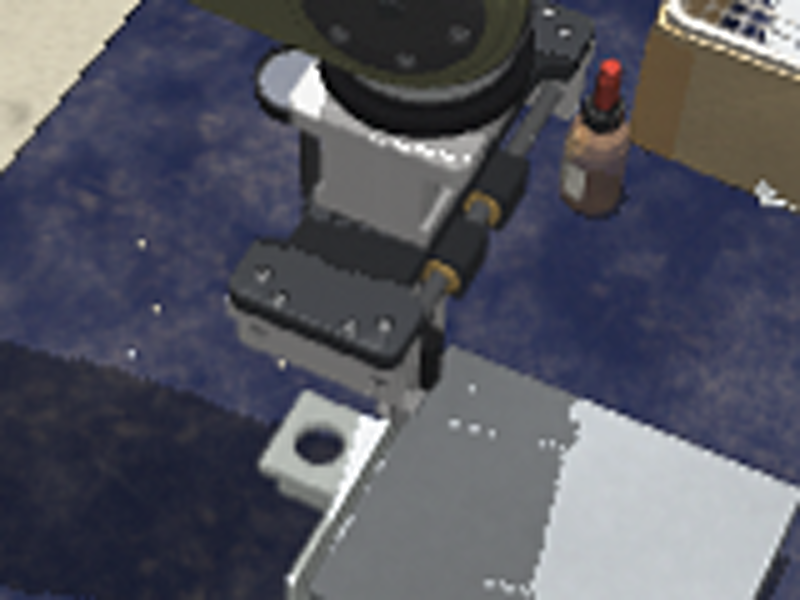

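Run:
```python
from h import *
np.set_printoptions(precision=2,suppress=True)
T=np.load('pics/w4.npy')
def c(x,y,ox=210,oy=130,k=5): return (ox+(x+.5)/k-.5, oy+(y+.5)/k-.5)
for p,z in [((366,164),54),((232,50),54),((498,50),54),((346,420),110),((225,474),140),((467,474),140)]: print(p,onz('wrist',c(*p),z,T))
a,b=[onz('wrist',c(*p),54,T) for p in [(232,50),(498,50)]];print(np.degrees(np.arctan2(*(b-a)[:2])))
Ts=None
def c2(x,y): return c(x,y,220,100,5)
print('side hole',onz('side',c2(321,445),54))
```

```text
(366, 164) [583.03 198.82  54.  ]
(232, 50) [563.9  174.55  54.  ]
(498, 50) [562.25 221.16  54.  ]
(346, 420) [613.16 196.27 110.  ]
(225, 474) [611.37 180.4  140.  ]
(467, 474) [610.26 211.93 140.  ]
-2.0272837945507054
side hole [583.48 197.06  54.  ]
```

Run:
```python
from h import *
go(587.5,198.2,104,np.pi+0.037)
```

```text
delta_pos [0.0379, 0.0036, 0.0443] rot [0.0002, 0.0004, -0.0012] t 5.15
```

```bash
python3 -m pendant '[{"claw":0.0,"delta_pos":[0.015,0.002,0.0],"rotation":[0,0,0]},{"claw":0.0,"delta_pos":[0.03,0.0035,0.01],"rotation":[0,0,0]},{"claw":0.0,"delta_pos":[0.038,0.0036,0.03],"rotation":[0,0,-0.001]},{"claw":0.0,"delta_pos":[0.038,0.0036,0.044],"rotation":[0,0,-0.001]},{"claw":0.0,"delta_pos":[0.038,0.0036,0.044],"rotation":[0,0,-0.001]},{"claw":0.0,"delta_pos":[0.038,0.0036,0.044],"rotation":[0,0,-0.001]}]'
python3 - <<'E'
from h import *
st();go(587.5,198.2,66,np.pi+0.037);snap('wrist','w5');crop('pics/w5.png','pics/w5c.png',210,130,140,120,5);snap('side','s5');crop('pics/s5.png','pics/s5c.png',230,130,120,100,6)
E
```

```text
clock: 5.9
eef_pos: [588.0, 198.0, 105.0]
eef_rot: [3.141, 0.001, -3.105]
wrist_force: [-0.6, 0.2, -1.3]
finger_gap: 11.5
t 5.9 pos [587.98 198.04 104.98] rot [ 3.1412e+00  1.3000e-03 -3.1052e+00] F [-0.58  0.22 -1.34] M [ 0.092 -0.019  0.034] gap 11.46
delta_pos [0.0005, 0.0002, 0.039] rot [0.0004, 0.0013, -0.0006] t 5.9
```

View pics/w5c.png

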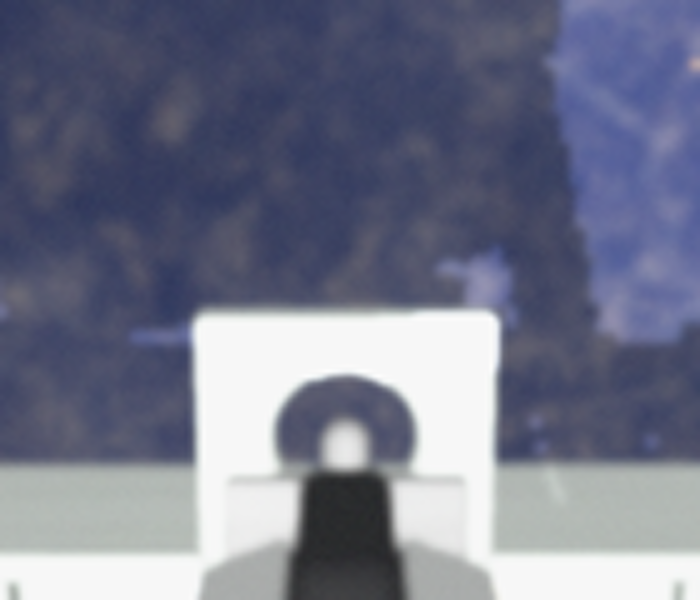

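View pics/s5c.png

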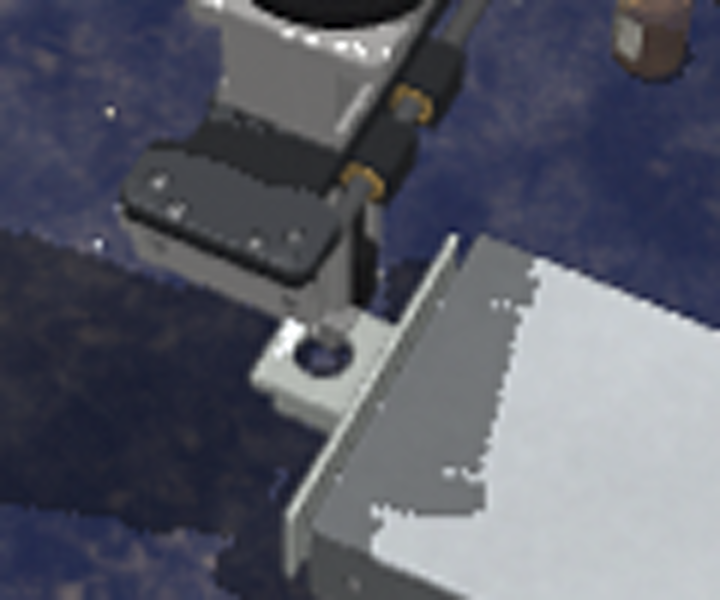

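The toe (col 346) is centred on the hole (275–416). I'll lower it in two steps.

```bash
python3 -m pendant '[{"claw":0.0,"delta_pos":[0.0005,0,0.006],"rotation":[0,0,0]},{"claw":0.0,"delta_pos":[0.0005,0,0.012],"rotation":[0,0,0]},{"claw":0.0,"delta_pos":[0.0005,0,0.018],"rotation":[0,0,0]},{"claw":0.0,"delta_pos":[0.0005,0,0.018],"rotation":[0,0,0]}]'
python3 - <<'E'
from h import *
st();go(587.5,198.2,66,np.pi+0.037)
E
```

```text
clock: 6.5
eef_pos: [587.1, 198.0, 86.3]
eef_rot: [3.141, 0.0, -3.105]
wrist_force: [-0.4, -0.2, -1.9]
finger_gap: 11.4
t 6.5 pos [587.1  198.04  86.28] rot [ 3.1414e+00  3.0000e-04 -3.1050e+00] F [-0.4  -0.17 -1.88] M [ 0.055 -0.005 -0.034] gap 11.41
delta_pos [-0.0004, 0.0001, 0.0203] rot [0.0002, 0.0003, -0.0004] t 6.5
```

Foot now about 10 mm inside the hole plane with no contact force. Continuing down.

```bash
python3 -m pendant '[{"claw":0.0,"delta_pos":[0,0,0.007],"rotation":[0,0,0]},{"claw":0.0,"delta_pos":[0,0,0.014],"rotation":[0,0,0]},{"claw":0.0,"delta_pos":[0,0,0.020],"rotation":[0,0,0]},{"claw":0.0,"delta_pos":[0,0,0.020],"rotation":[0,0,0]},{"claw":0.0,"delta_pos":[0,0,0.020],"rotation":[0,0,0]}]'
python3 - <<'E'
from h import *
st();snap('wrist','w6');snap('side','s6');crop('pics/s6.png','pics/s6c.png',230,130,120,100,6)
E
```

```text
clock: 7.12
eef_pos: [587.2, 198.1, 66.4]
eef_rot: [3.141, 0.001, -3.105]
wrist_force: [-0.5, 0.4, -1.9]
finger_gap: 11.6
t 7.125 pos [587.22 198.1   66.44] rot [ 3.1413e+00  6.0000e-04 -3.1050e+00] F [-0.46  0.44 -1.93] M [ 0.107 -0.    -0.017] gap 11.58
```

View pics/s6c.png

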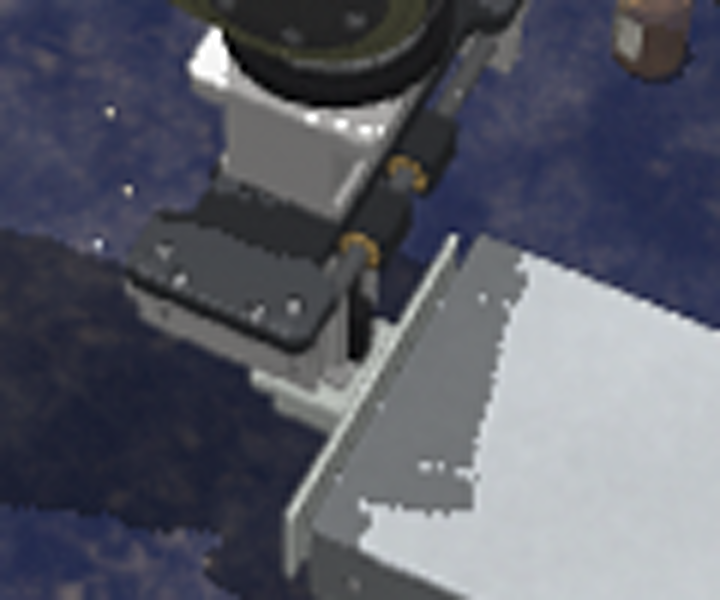

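View pics/w6.png

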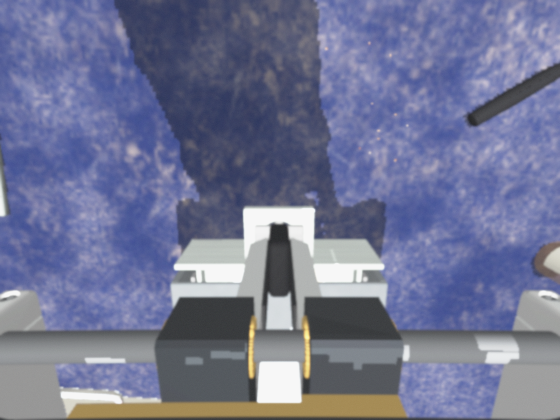

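```bash
python3 -m pendant '[{"claw":0.0,"delta_pos":[0.003,0,0],"rotation":[0,0,0]},{"claw":0.0,"delta_pos":[0.006,0,0],"rotation":[0,0,0]},{"claw":0.0,"delta_pos":[0.008,0,0],"rotation":[0,0,0]},{"claw":0.0,"delta_pos":[0.009,0,0],"rotation":[0,0,0]},{"claw":0.0,"delta_pos":[0.010,0,0],"rotation":[0,0,0]},{"claw":0.0,"delta_pos":[0.011,0,0],"rotation":[0,0,0]},{"claw":0.0,"delta_pos":[0.012,0,0],"rotation":[0,0,0]},{"claw":0.0,"delta_pos":[0.013,0,0],"rotation":[0,0,0]},{"claw":0.0,"delta_pos":[0.014,0,0],"rotation":[0,0,0]},{"claw":0.0,"delta_pos":[0.015,0,0],"rotation":[0,0,0]}]'
python3 -c "
from h import *
st()"
```

```text
clock: 8.48
eef_pos: [572.3, 197.5, 66.6]
eef_rot: [3.141, 0.001, -3.105]
wrist_force: [1.7, -0.3, -1.7]
finger_gap: 11.5
t 8.475 pos [572.26 197.54  66.58] rot [ 3.1413e+00  9.0000e-04 -3.1050e+00] F [ 1.68 -0.29 -1.66] M [ 0.025 -0.396  0.031] gap 11.49
```

```bash
python3 -m pendant '[{"claw":0.0,"delta_pos":[0.002,0,0],"rotation":[0,0,0]},{"claw":0.0,"delta_pos":[0.006,0,0],"rotation":[0,0,0]},{"claw":0.0,"delta_pos":[0.011,0,0],"rotation":[0,0,0]},{"claw":0.0,"delta_pos":[0.017,0,0],"rotation":[0,0,0]},{"claw":0.0,"delta_pos":[0.024,0,0],"rotation":[0,0,0]},{"claw":0.0,"delta_pos":[0.031,0,0],"rotation":[0,0,0]},{"claw":0.0,"delta_pos":[0.038,0,0],"rotation":[0,0,0]},{"claw":0.0,"delta_pos":[0.044,0,0],"rotation":[0,0,0]},{"claw":0.0,"delta_pos":[0.049,0,0],"rotation":[0,0,0]},{"claw":0.0,"delta_pos":[0.053,0,0],"rotation":[0,0,0]}]'
python3 -c "
from h import *
st();snap('side','s7');crop('pics/s7.png','pics/s7c.png',200,110,160,120,5);snap('wrist','w7')"
```

```text
clock: 9.72
eef_pos: [519.0, 195.6, 66.6]
eef_rot: [3.141, 0.001, -3.105]
wrist_force: [1.4, -0.7, -2.0]
finger_gap: 11.7
t 9.725 pos [519.01 195.57  66.55] rot [ 3.1413e+00  9.0000e-04 -3.1050e+00] F [ 1.36 -0.67 -1.95] M [-0.076 -0.44   0.023] gap 11.68
```

View pics/s7c.png

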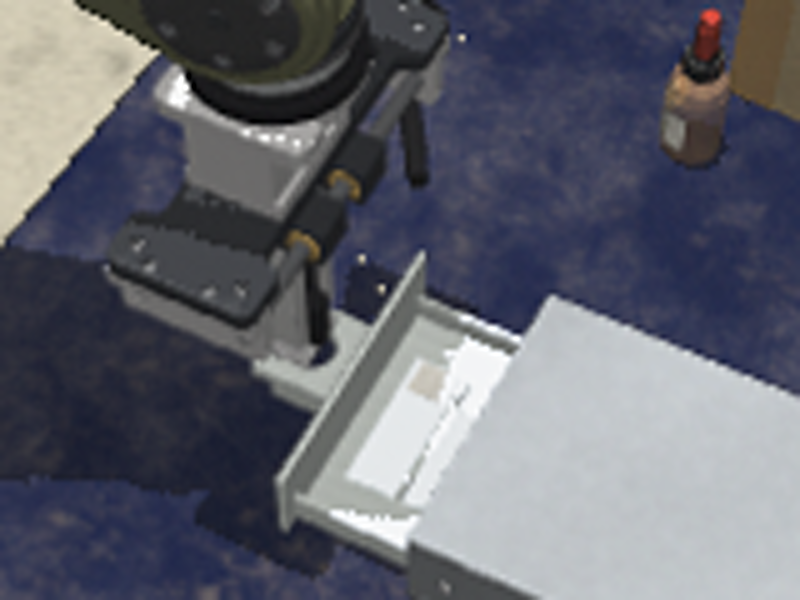

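View pics/w7.png

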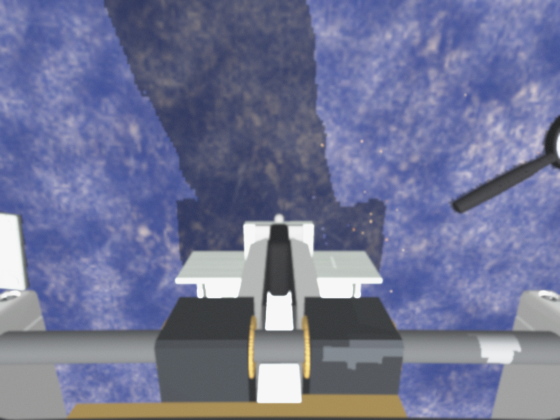

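```bash
python3 -m pendant '[{"claw":0.0,"delta_pos":[0.001,0,0],"rotation":[0,0,0]},{"claw":0.0,"delta_pos":[0.004,0,0],"rotation":[0,0,0]},{"claw":0.0,"delta_pos":[0.008,0,0],"rotation":[0,0,0]},{"claw":0.0,"delta_pos":[0.012,0,0],"rotation":[0,0,0]},{"claw":0.0,"delta_pos":[0.015,0,0],"rotation":[0,0,0]},{"claw":0.0,"delta_pos":[0.018,0,0],"rotation":[0,0,0]},{"claw":0.0,"delta_pos":[0.020,0,0],"rotation":[0,0,0]}]'
python3 -m pendant '[{"claw":0.0,"delta_pos":[0.001,0,0],"rotation":[0,0,0]},{"claw":0.0,"delta_pos":[0.002,0,0],"rotation":[0,0,0]}]'
python3 -m pendant '[{"claw":0.0,"delta_pos":[0.001,0,0],"rotation":[0,0,0]},{"claw":0.0,"delta_pos":[0.002,0,0],"rotation":[0,0,0]}]'
```

```text
clock: 10.7
eef_pos: [498.7, 194.9, 66.6]
eef_rot: [3.141, 0.0, -3.105]
wrist_force: [2.2, -0.2, -1.9]
finger_gap: 11.6
clock: 10.95
eef_pos: [496.6, 194.8, 66.5]
eef_rot: [3.141, 0.0, -3.105]
wrist_force: [2.1, 0.1, -1.0]
finger_gap: 11.6
clock: 11.2
eef_pos: [494.6, 194.8, 66.5]
eef_rot: [3.141, 0.0, -3.105]
wrist_force: [1.6, -1.1, -2.2]
finger_gap: 11.5
```

```bash
python3 -m pendant '[{"claw":0.0,"delta_pos":[0.001,0,0],"rotation":[0,0,0]},{"claw":0.0,"delta_pos":[0.002,0,0],"rotation":[0,0,0]},{"claw":0.0,"delta_pos":[0.0025,0,0],"rotation":[0,0,0]}]'
```

```text
clock: 11.58
eef_pos: [492.1, 194.6, 66.6]
eef_rot: [3.141, 0.0, -3.105]
wrist_force: [1.9, -1.1, -2.4]
finger_gap: 11.6
```

```bash
python3 -c "
from h import *
st()"
```

```text
t 11.575 pos [492.08 194.65  66.57] rot [ 3.1413e+00  5.0000e-04 -3.1049e+00] F [ 1.85 -1.08 -2.35] M [-0.022 -0.355  0.005] gap 11.6
```

```bash
python3 -m pendant '[{"claw":0.0,"delta_pos":[0.001,0,0],"rotation":[0,0,0]},{"claw":0.0,"delta_pos":[0.002,0,0],"rotation":[0,0,0]},{"claw":0.0,"delta_pos":[0.0025,0,0],"rotation":[0,0,0]}]'
```

```text
clock: 11.95
eef_pos: [489.5, 194.6, 66.6]
eef_rot: [3.141, 0.0, -3.105]
wrist_force: [1.7, 0.0, -2.1]
finger_gap: 11.6
```

```bash
python3 -m pendant '[{"claw":0.0,"delta_pos":[0.001,0,0],"rotation":[0,0,0]},{"claw":0.0,"delta_pos":[0.002,0,0],"rotation":[0,0,0]},{"claw":0.0,"delta_pos":[0.0025,0,0],"rotation":[0,0,0]}]'
```

```text
clock: 12.32
eef_pos: [486.9, 194.5, 66.6]
eef_rot: [3.141, 0.0, -3.105]
wrist_force: [2.7, -1.5, -1.6]
finger_gap: 11.7
```

```bash
python3 -m pendant '[{"claw":0.0,"delta_pos":[0.001,0,0],"rotation":[0,0,0]},{"claw":0.0,"delta_pos":[0.002,0,0],"rotation":[0,0,0]}]'
```

```text
clock: 12.58
eef_pos: [485.4, 194.4, 66.7]
eef_rot: [3.141, 0.002, -3.105]
wrist_force: [6.5, 0.9, -3.8]
finger_gap: 11.9
```

The stop is felt (6.5 N). I'll let it settle, then creep.

```bash
python3 -m pendant '[{"claw":0.0,"delta_pos":[0.0003,0,0],"rotation":[0,0,0]}]'; python3 -c "
from h import *
st()"
```

```text
clock: 12.7
eef_pos: [485.6, 194.4, 66.8]
eef_rot: [3.141, 0.003, -3.105]
wrist_force: [5.9, -0.6, -4.8]
finger_gap: 11.7
t 12.7 pos [485.56 194.41  66.83] rot [ 3.141   0.0032 -3.105 ] F [ 5.91 -0.55 -4.75] M [-0.02  -1.262 -0.052] gap 11.7
```

```bash
python3 -m pendant '[{"claw":0.0,"delta_pos":[0.0005,0,0],"rotation":[0,0,0]},{"claw":0.0,"delta_pos":[0.001,0,0],"rotation":[0,0,0]}]'; python3 -c "
from h import *
st()"
```

```text
clock: 12.95
eef_pos: [485.1, 194.4, 66.9]
eef_rot: [3.141, 0.005, -3.105]
wrist_force: [7.4, -0.4, -5.5]
finger_gap: 11.6
t 12.95 pos [485.08 194.4   66.86] rot [ 3.1408  0.0047 -3.1049] F [ 7.41 -0.39 -5.48] M [ 0.039 -1.545 -0.008] gap 11.56
```

```bash
python3 -m pendant '[{"claw":0.0,"delta_pos":[0.0007,0,0],"rotation":[0,0,0]},{"claw":0.0,"delta_pos":[0.0014,0,0],"rotation":[0,0,0]},{"claw":0.0,"delta_pos":[0.0014,0,0],"rotation":[0,0,0]}]'; python3 -c "
from h import *
st()"
```

```text
clock: 13.32
eef_pos: [484.5, 194.4, 67.0]
eef_rot: [3.141, 0.007, -3.105]
wrist_force: [9.0, -0.1, -5.8]
finger_gap: 11.6
t 13.325 pos [484.51 194.4   67.02] rot [ 3.1405  0.0069 -3.105 ] F [ 9.03 -0.08 -5.77] M [ 0.052 -1.932  0.022] gap 11.61
```

```bash
python3 -m pendant '[{"claw":0.0,"delta_pos":[0.0011,0,0],"rotation":[0,0,0]},{"claw":0.0,"delta_pos":[0.0011,0,0],"rotation":[0,0,0]},{"claw":0.0,"delta_pos":[0.0011,0,0],"rotation":[0,0,0]},{"claw":0.0,"delta_pos":[0.0011,0,0],"rotation":[0,0,0]}]'; python3 -c "
from h import *
st()"
```

```text
clock: 13.82
eef_pos: [484.3, 194.3, 67.1]
eef_rot: [3.14, 0.009, -3.105]
wrist_force: [9.9, 0.0, -7.0]
finger_gap: 11.8
t 13.825 pos [484.29 194.34  67.06] rot [ 3.1403  0.0092 -3.1051] F [ 9.92  0.04 -7.03] M [ 0.056 -2.028  0.003] gap 11.83
```

```bash
python3 -m pendant '[{"claw":0.0,"delta_pos":[0.001,0,0],"rotation":[0,0,0]},{"claw":0.0,"delta_pos":[0.001,0,0],"rotation":[0,0,0]},{"claw":0.0,"delta_pos":[0.001,0,0],"rotation":[0,0,0]},{"claw":0.0,"delta_pos":[0.001,0,0],"rotation":[0,0,0]},{"claw":0.0,"delta_pos":[0.001,0,0],"rotation":[0,0,0]},{"claw":0.0,"delta_pos":[0.001,0,0],"rotation":[0,0,0]},{"claw":0.0,"delta_pos":[0.001,0,0],"rotation":[0,0,0]},{"claw":0.0,"delta_pos":[0.001,0,0],"rotation":[0,0,0]},{"claw":0.0,"delta_pos":[0.001,0,0],"rotation":[0,0,0]},{"claw":0.0,"delta_pos":[0.001,0,0],"rotation":[0,0,0]}]'; python3 -c "
from h import *
st();snap('side','s8');crop('pics/s8.png','pics/s8c.png',180,110,160,120,5)"
```

```text
clock: 15.08
eef_pos: [484.2, 194.3, 67.1]
eef_rot: [3.14, 0.011, -3.105]
wrist_force: [9.5, -0.6, -7.1]
finger_gap: 11.4
t 15.075 pos [484.17 194.34  67.15] rot [ 3.14    0.0115 -3.1052] F [ 9.52 -0.56 -7.11] M [ 0.092 -2.069 -0.028] gap 11.42
```

View pics/s8c.png

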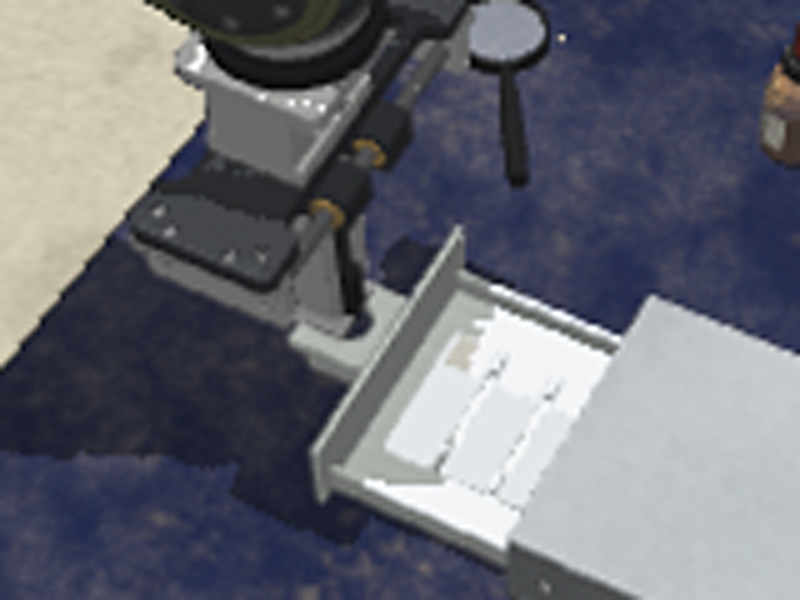

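```bash
python3 -c "
from h import *
go(497.5,194.8,66.8,np.pi+0.037)"
```

```text
delta_pos [-0.0133, -0.0, 0.0005] rot [0.0015, 0.0115, -0.0005] t 15.125
```

```bash
python3 -m pendant '[{"claw":0.0,"delta_pos":[-0.0005,0,0],"rotation":[0.001,0.003,0]},{"claw":0.0,"delta_pos":[-0.0015,0,0],"rotation":[0.001,0.006,0]},{"claw":0.0,"delta_pos":[-0.0025,0,0],"rotation":[0.001,0.009,0]},{"claw":0.0,"delta_pos":[-0.004,0,0],"rotation":[0.0015,0.0115,0]},{"claw":0.0,"delta_pos":[-0.006,0,0],"rotation":[0.0015,0.0115,0]},{"claw":0.0,"delta_pos":[-0.009,0,0],"rotation":[0.0015,0.0115,0]},{"claw":0.0,"delta_pos":[-0.012,0,0],"rotation":[0.0015,0.0115,0]},{"claw":0.0,"delta_pos":[-0.0133,0,0],"rotation":[0.0015,0.0115,0]},{"claw":0.0,"delta_pos":[-0.0133,0,0],"rotation":[0.0015,0.0115,0]}]'; python3 -c "
from h import *
st();snap('wrist','w9');crop('pics/w9.png','pics/w9c.png',210,170,140,100,5);snap('side','s9');crop('pics/s9.png','pics/s9c.png',200,140,100,80,7)"
```

```text
clock: 16.25
eef_pos: [497.5, 194.8, 67.2]
eef_rot: [3.142, -0.0, -3.105]
wrist_force: [-0.1, 0.2, -1.4]
finger_gap: 11.7
t 16.25 pos [497.49 194.8   67.23] rot [ 3.1415e+00 -1.0000e-04 -3.1052e+00] F [-0.05  0.22 -1.38] M [ 0.057 -0.031 -0.003] gap 11.73
```

View pics/w9c.png

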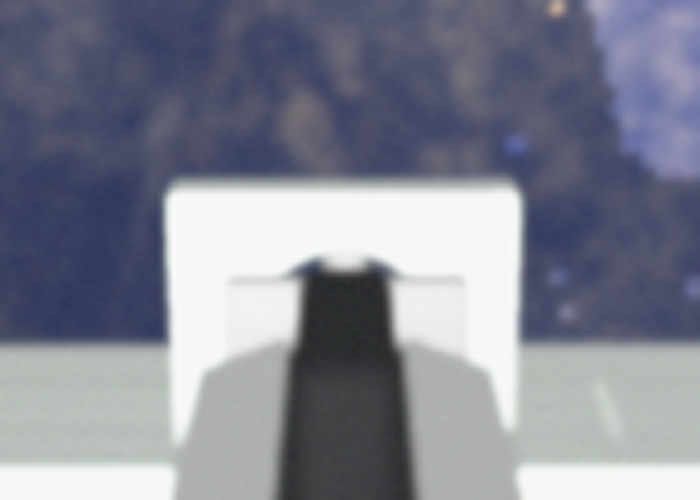

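View pics/s9c.png

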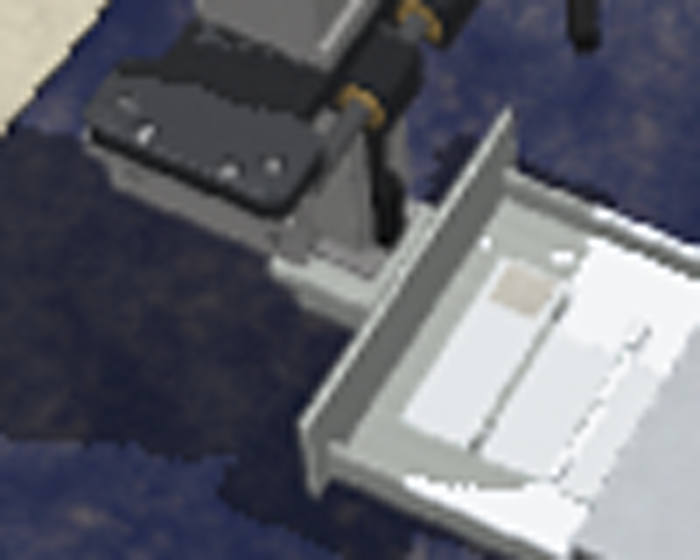

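Run:
```python
from h import *
np.set_printoptions(precision=1,suppress=True)
T=np.load('pics/w9.npy')
for p,z in [((345,182),54),((345,256),54),((345,278),62.5)]:
    print(p,onz('wrist',(210+(p[0]+.5)/5-.5,170+(p[1]+.5)/5-.5),z,T))
T=np.load('pics/w6.npy'); print(onz('wrist',(279,207.5),54,T))
```

```text
(345, 182) [472.  194.6  54. ]
(345, 256) [482.3 195.   54. ]
(345, 278) [482.3 195.   62.5]
[562.5 198.2  54. ]
```

Hole centre is now about 492 and the hook axis about 496.7, so the toe is clear. Shifting 1 mm and lifting straight up.

```bash
python3 -m pendant '[{"claw":0.0,"delta_pos":[0.001,0,-0.003],"rotation":[0,0,0]},{"claw":0.0,"delta_pos":[0.001,0,-0.009],"rotation":[0,0,0]},{"claw":0.0,"delta_pos":[0.001,0,-0.016],"rotation":[0,0,0]},{"claw":0.0,"delta_pos":[0.001,0,-0.023],"rotation":[0,0,0]}]'; python3 -c "
from h import *
st()"
```

```text
clock: 16.85
eef_pos: [496.5, 194.8, 91.0]
eef_rot: [3.141, 0.0, -3.105]
wrist_force: [-0.5, 0.3, -1.0]
finger_gap: 11.6
t 16.85 pos [496.5  194.81  90.96] rot [ 3.1414e+00  3.0000e-04 -3.1051e+00] F [-0.48  0.28 -1.03] M [ 0.048  0.037 -0.009] gap 11.59
```

```bash
python3 -m pendant '[{"claw":0.0,"delta_pos":[0,0,-0.01],"rotation":[0,0,0]},{"claw":0.0,"delta_pos":[0,0,-0.03],"rotation":[0,0,0]},{"claw":0.0,"delta_pos":[0,0,-0.057],"rotation":[0,0,0]},{"claw":0.0,"delta_pos":[0,0,-0.057],"rotation":[0,0,0]},{"claw":0.0,"delta_pos":[0,0,-0.057],"rotation":[0,0,0]}]'; python3 -c "
from h import *
st();snap('wrist','w10');go(555.2,-61.7,148,3.0507)"
```

```text
clock: 17.48
eef_pos: [496.1, 194.7, 147.2]
eef_rot: [-3.141, -0.001, -3.105]
wrist_force: [-0.6, -0.3, -1.9]
finger_gap: 11.3
t 17.475 pos [496.13 194.67 147.16] rot [-3.1415e+00 -6.0000e-04 -3.1051e+00] F [-0.57 -0.26 -1.91] M [ 0.05  -0.003  0.04 ] gap 11.32
delta_pos [-0.0498, -0.2583, -0.0011] rot [-0.0003, -0.0012, 0.1274] t 17.525
```

View pics/w10.png

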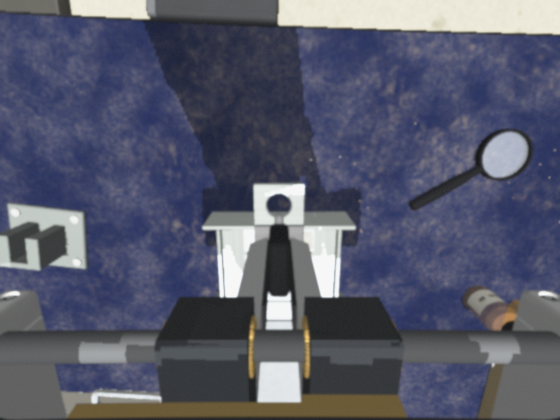

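The tray stays out, with the hook free above it. Returning to the stand.

```bash
python3 -m pendant '[{"claw":0.0,"delta_pos":[-0.01,-0.05,-0.001],"rotation":[0,0,0.02]},{"claw":0.0,"delta_pos":[-0.02,-0.11,-0.001],"rotation":[0,0,0.05]},{"claw":0.0,"delta_pos":[-0.035,-0.17,-0.001],"rotation":[0,0,0.08]},{"claw":0.0,"delta_pos":[-0.045,-0.22,-0.001],"rotation":[0,0,0.11]},{"claw":0.0,"delta_pos":[-0.05,-0.25,-0.001],"rotation":[0,0,0.127]},{"claw":0.0,"delta_pos":[-0.05,-0.258,-0.001],"rotation":[0,0,0.127]},{"claw":0.0,"delta_pos":[-0.05,-0.258,-0.001],"rotation":[0,0,0.127]},{"claw":0.0,"delta_pos":[-0.05,-0.258,-0.001],"rotation":[0,0,0.127]}]'; python3 -c "
from h import *
st();snap('wrist','w11');snap('side','s11');go(555.2,-61.7,101,3.0507)
crop('pics/w11.png','pics/w11c.png',230,150,100,100,5);crop('pics/w3.png','pics/w3c.png',230,150,100,100,5)
a=cv2.imread('pics/w3c.png');b=cv2.imread('pics/w11c.png');cv2.imwrite('pics/cmp.png',cv2.resize(np.hstack([a,b]),(800,400)));crop('pics/s11.png','pics/s11c.png',150,200,120,100,6)"
```

```text
clock: 18.52
eef_pos: [555.2, -60.3, 147.7]
eef_rot: [-3.141, -0.002, 3.052]
wrist_force: [-0.2, 0.8, -1.2]
finger_gap: 11.6
t 18.525 pos [555.21 -60.26 147.72] rot [-3.1413e+00 -1.6000e-03  3.0524e+00] F [-0.25  0.75 -1.18] M [ 0.028  0.018 -0.03 ] gap 11.59
delta_pos [-0.0001, -0.0013, 0.0469] rot [-0.0003, -0.0013, 0.0017] t 18.625
```

View pics/cmp.png

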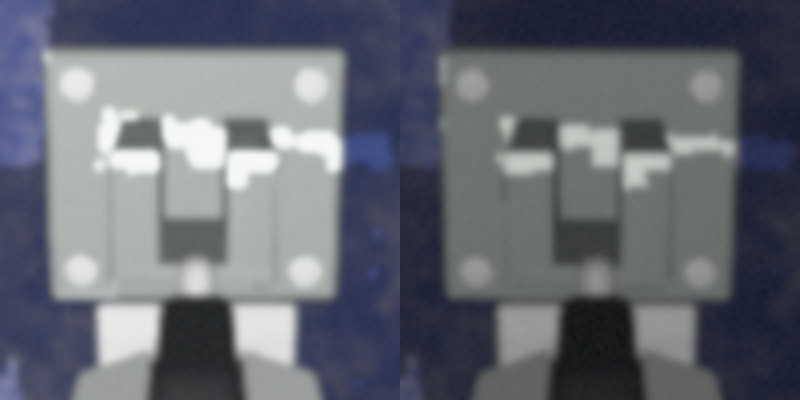

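View pics/s11c.png

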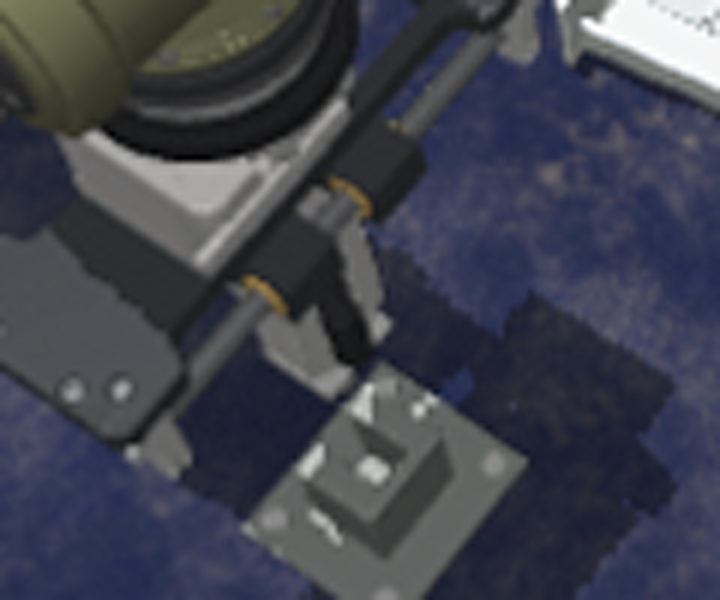

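The hook sits in the fingers exactly as it did right after the lift (flange and toe at the same pixels), so it has not slipped. Lowering.

```bash
python3 -m pendant '[{"claw":0.0,"delta_pos":[0,-0.0013,0.005],"rotation":[0,-0.001,0.0017]},{"claw":0.0,"delta_pos":[0,-0.0013,0.025],"rotation":[0,-0.001,0.0017]},{"claw":0.0,"delta_pos":[0,-0.0013,0.047],"rotation":[0,-0.001,0.0017]},{"claw":0.0,"delta_pos":[0,-0.0013,0.047],"rotation":[0,-0.001,0.0017]},{"claw":0.0,"delta_pos":[0,-0.0013,0.047],"rotation":[0,-0.001,0.0017]}]'; python3 -c "
from h import *
st();snap('wrist','w12');go(555.3,-61.7,58,3.0507)
crop('pics/w12.png','pics/w12c.png',230,150,100,100,6)"
```

```text
clock: 19.25
eef_pos: [555.5, -61.6, 101.7]
eef_rot: [-3.141, 0.001, 3.051]
wrist_force: [0.9, 0.4, -1.7]
finger_gap: 11.5
t 19.25 pos [555.5  -61.6  101.68] rot [-3.1412e+00  7.0000e-04  3.0509e+00] F [ 0.92  0.4  -1.68] M [ 0.062 -0.007 -0.024] gap 11.47
delta_pos [0.0003, -0.0001, 0.0439] rot [-0.0005, 0.0011, 0.0002] t 19.3
```

View pics/w12c.png

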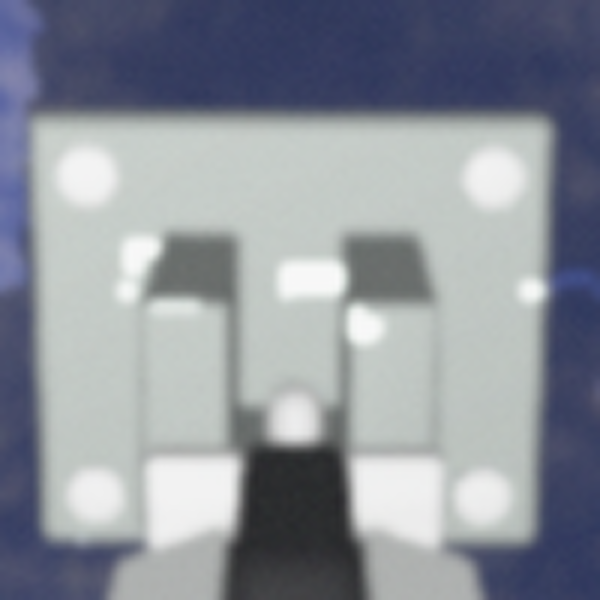

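The toe (col 295) is centred in the slot (237–345). Continuing down.

```bash
python3 -m pendant '[{"claw":0.0,"delta_pos":[0.0003,0,0.008],"rotation":[0,0.001,0]},{"claw":0.0,"delta_pos":[0.0003,0,0.020],"rotation":[0,0.001,0]},{"claw":0.0,"delta_pos":[0.0003,0,0.032],"rotation":[0,0.001,0]},{"claw":0.0,"delta_pos":[0.0003,0,0.042],"rotation":[0,0.001,0]},{"claw":0.0,"delta_pos":[0.0003,0,0.044],"rotation":[0,0.001,0]},{"claw":0.0,"delta_pos":[0.0003,0,0.044],"rotation":[0,0.001,0]}]'; python3 -m pendant '[{"claw":0.0,"delta_pos":[0,0,0.001],"rotation":[0,0,0]},{"claw":0.0,"delta_pos":[0,0,0.002],"rotation":[0,0,0]},{"claw":0.0,"delta_pos":[0,0,0.0025],"rotation":[0,0,0]}]'; python3 -c "
from h import *
st()"
```

```text
clock: 20.05
eef_pos: [555.4, -61.7, 57.9]
eef_rot: [-3.141, 0.0, 3.051]
wrist_force: [0.3, 0.5, -1.7]
finger_gap: 11.6
clock: 20.42
eef_pos: [555.5, -61.7, 55.4]
eef_rot: [-3.141, 0.0, 3.051]
wrist_force: [0.3, -0.2, -1.7]
finger_gap: 11.2
t 20.425 pos [555.45 -61.7   55.43] rot [-3.1411e+00  3.0000e-04  3.0509e+00] F [ 0.27 -0.17 -1.68] M [ 0.001 -0.009 -0.01 ] gap 11.24
```

```bash
python3 -m pendant '[{"claw":0.0,"delta_pos":[0,0,0.0006],"rotation":[0,0,0]},{"claw":0.0,"delta_pos":[0,0,0.0012],"rotation":[0,0,0]},{"claw":0.0,"delta_pos":[0,0,0.0012],"rotation":[0,0,0]}]'; python3 -c "
from h import *
st()"
```

```text
clock: 20.8
eef_pos: [555.5, -61.7, 54.3]
eef_rot: [-3.141, 0.0, 3.051]
wrist_force: [0.1, -0.0, -0.8]
finger_gap: 11.8
t 20.8 pos [555.47 -61.69  54.26] rot [-3.1411e+00  4.0000e-04  3.0509e+00] F [ 0.14 -0.02 -0.76] M [0.007 0.027 0.001] gap 11.79
```

```bash
python3 -m pendant '[{"claw":0.0,"delta_pos":[0,0,0.0003],"rotation":[0,0,0]},{"claw":0.0,"delta_pos":[0,0,0.0003],"rotation":[0,0,0]}]'; python3 -c "
from h import *
st()"
```

```text
clock: 21.05
eef_pos: [555.5, -61.7, 54.3]
eef_rot: [-3.141, 0.001, 3.051]
wrist_force: [-2.2, 0.1, 5.0]
finger_gap: 11.4
t 21.05 pos [555.51 -61.72  54.27] rot [-3.1410e+00  5.0000e-04  3.0508e+00] F [-2.16  0.12  5.02] M [ 0.174  0.521 -0.018] gap 11.41
```

The flange is seated on the fork (+5 N upward). Opening gradually, then retreating up.

```bash
python3 -m pendant '[{"claw":0.013,"delta_pos":[0,0,0],"rotation":[0,0,0]},{"claw":0.018,"delta_pos":[0,0,0],"rotation":[0,0,0]},{"claw":0.03,"delta_pos":[0,0,0],"rotation":[0,0,0]},{"claw":0.04,"delta_pos":[0,0,0],"rotation":[0,0,0]},{"claw":0.04,"delta_pos":[0,0,0],"rotation":[0,0,0]},{"claw":0.04,"delta_pos":[0,0,0],"rotation":[0,0,0]}]' 10; python3 -c "
from h import *
st();snap('wrist','w13')"
```

```text
clock: 21.8
eef_pos: [555.5, -61.7, 54.2]
eef_rot: [-3.141, 0.001, 3.051]
wrist_force: [-0.6, -0.5, -0.3]
finger_gap: 40.0
t 21.8 pos [555.51 -61.68  54.22] rot [-3.1411e+00  5.0000e-04  3.0509e+00] F [-0.62 -0.48 -0.26] M [ 0.033 -0.029  0.04 ] gap 40.02
```

View pics/w13.png

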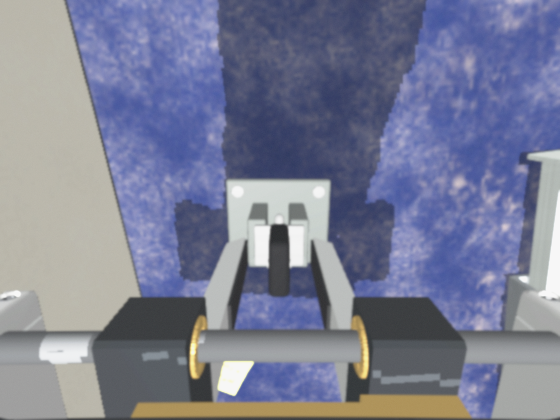

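The hook stands upright in the fork with the fingers clear on both sides of it. Backing off upwards.

```bash
python3 -m pendant '[{"claw":0.04,"delta_pos":[0,0,-0.01],"rotation":[0,0,0]},{"claw":0.04,"delta_pos":[0,0,-0.03],"rotation":[0,0,0]},{"claw":0.04,"delta_pos":[0,0,-0.07],"rotation":[0,0,0]},{"claw":0.04,"delta_pos":[0,0,-0.12],"rotation":[0,0,0]},{"claw":0.04,"delta_pos":[0.05,0,-0.16],"rotation":[0,0,0]},{"claw":0.04,"delta_pos":[0.11,0,-0.18],"rotation":[0,0,0]},{"claw":0.04,"delta_pos":[0.15,0,-0.18],"rotation":[0,0,0]},{"claw":0.04,"delta_pos":[0.15,0,-0.18],"rotation":[0,0,0]}]'; python3 -c "
from h import *
st();snap('side','s14');snap('top','t14');crop('pics/s14.png','pics/s14c.png',180,240,70,70,8);crop('pics/t14.png','pics/t14c.png',225,120,200,150,4)"
```

```text
clock: 22.85
eef_pos: [404.6, -47.8, 235.6]
eef_rot: [-3.141, 0.003, 3.051]
wrist_force: [0.1, -0.4, 1.1]
finger_gap: 39.9
t 22.85 pos [404.61 -47.81 235.64] rot [-3.1407  0.0033  3.0507] F [ 0.06 -0.42  1.13] M [ 0.006 -0.051  0.021] gap 39.92
```

View pics/s14.png

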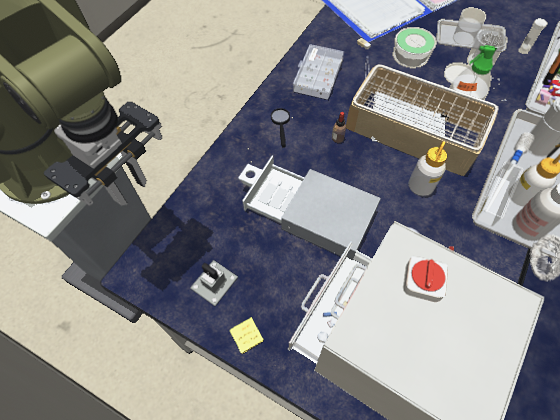

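View pics/s14c.png

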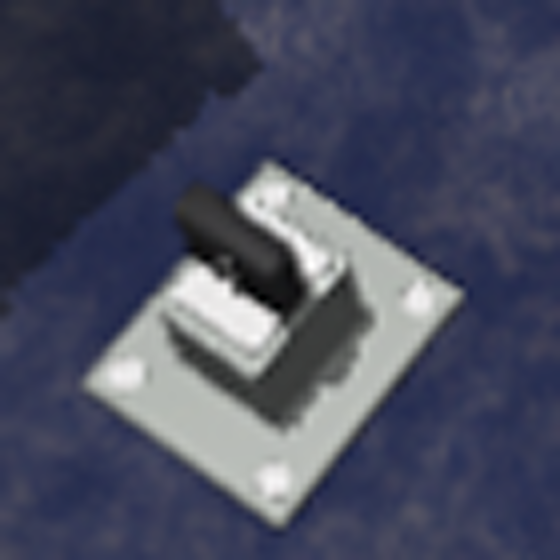

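View pics/t14c.png

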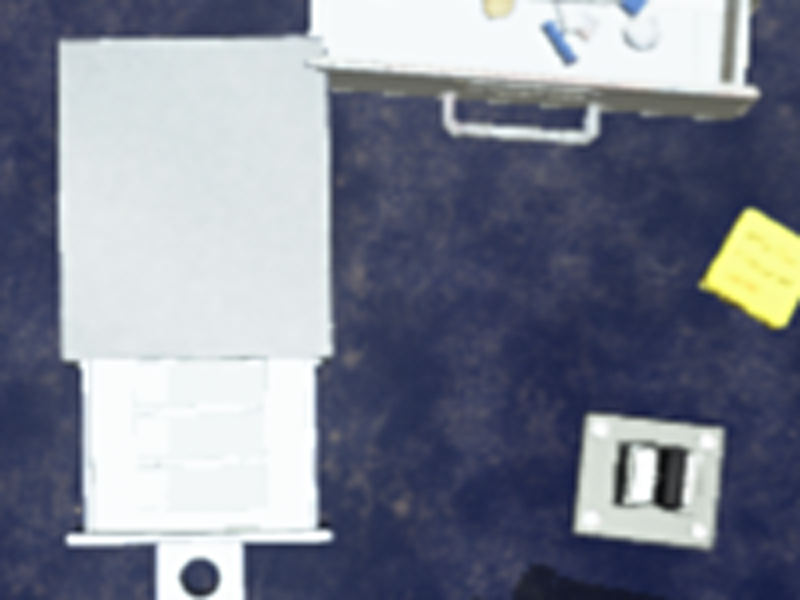

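The side view shows the hook in the same pixels as at the start, the tray out, and the other things unmoved. Handing in.

```bash
python3 -c "
from cell import manip
print(manip.sign_off())"
```

```text
the job is handed in; nothing more can be done
None
```

I drew the tray out against its rubber stop and put the hook back upright in its stand; the job is handed in. It took about 23 s of the 64 s allowed.

- **Pull:** The toe went down through the hole without touching. The tray slid out about 90 mm against roughly 2 N until I felt the stop.
- **Hold at the stop:** I held about 9.5–10 N along the pull for about 1.7 s, and the rubber gave about 2 mm. There was also about 5 N of downward force on the hook, so its total load was about 11.5 N. That is the highest of my readings, which I took only at the end of each move, and it is below the 16 N limit.
- **Unhook:** I backed the hook off 13 mm until there was no contact force and lifted it clear. The tray stayed out, about 97 mm from closed by my estimate.
- **Return:** The flange came down on the fork (5 N upward), and I released the hook and backed away.
- **Last checks:** In the side view the hook looks the same as at the start, and the bottle, lens and notes are where they were. The robot was touching nothing. No check failed.
- **Small disagreement:** The cameras differed by up to about 2.5 mm on the hole and stand positions, within their calibration error.

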